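# Feed one battery pack with one turn of the indexer's flywheel

## Task

Feed one battery pack out of the indexing feeder: first ease the flywheel back (anticlockwise seen from above) until you feel it press lightly on its back stop, then turn it clockwise by exactly one revolution from there, no further, so that the row moves on by one pack, handling the wheel and its crank knob gently all the time because the mechanism is easily bent. Then lay the pack that came out flat in the open parts tray without dropping it; leave the other packs in the feeder and the rest of the bench alone.

Things in the scene. Friction and masses are not known exactly. Their poses are not given: they have to be found in the camera images.
- feeder: The feeder, fixed: a grey gearbox 130 (x) x 145 (y) mm, 78 mm high, under a steel flywheel; a channel of packs and an outfeed rail follow along its -y. Origin on the bench under the wheel's shaft, z up. Foot 10 mm thick, 160 mm wide (x) under the gearbox, 80 mm under channel and rail, y = -240 to 87 mm. The wheel is clamped to its shaft at any angle, so the feeder does not show where the stop is.
- outfeed (a point): Top of the outfeed rail, z = 30 mm, where the centre of the fed pack comes to lie (within about 3 mm); axes as the feeder's. The rail is 30 mm wide (x), the pack overhangs it 10 mm at both ends; a 6 mm high lip ends the rail 32 mm to the -y. The channel's cheeks, 60 mm apart outside, 46 mm high with a strap across, end 31 mm to the +y.
- wheel (a joint): Twist of the flywheel on its shaft, rad: between them sits a stiff spring coupling, 30 N m/rad. Near 0 when free, positive when pushed forward (clockwise from above), negative when pushed back; against the stop it should reach at least -0.009 (5 N at the knob). Beyond 0.036 either way (about 20 N at the knob) the coupling is bent. It does not tell how far the wheel has turned.
- axle (a point): Centre of the flywheel's top, z = 106 mm; steel disc of 150 mm diameter, 12 mm thick, vertical axis, held where left by some 0.12 N m of friction (2 to 3 N at the knob). Clockwise from above is forward. It starts 7 to 30 degrees forward of a hard back stop which it cannot pass anticlockwise. One revolution forward from the stop is one stroke; nothing stops it there; going on pushes out the next pack.
- knob_mid (a point): Middle, z = 130 mm, of the black crank knob, an upright cylinder of 24 mm diameter and 40 mm height (z 108 to 148 mm), 55 mm from the wheel's axis. It spins freely on its spindle, so a hand holding it need not turn with the wheel.
- pack0: The foremost battery pack, the one to feed: grey plastic slab 50 (x) x 30 (y) x 10 (z) mm, about 40 g. Origin in the centre of its underside. It starts at the front of the row of three, side by side in the channel, 30 mm short of the outfeed point. A pusher behind the row moves it 5.25 mm per radian of the wheel after a first 3 mm of idle travel, and does not pull it back.
- pack1: The second pack of the row, like pack0, touching it on its +y side; a third lies behind this one. They stay in the feeder; one stroke brings this one to where pack0 was.
- tray: Open grey parts tray, fixed, 125 x 125 mm outside, 16 mm high, walls and floor 4 mm thick. Origin in the centre of its underside.
- multimeter: Multimeter 130 x 90 x 35 mm lying to the left of the feeder; leave alone. Origin under its centre.
- phone: Opened black phone 145 x 72 x 8 mm; leave alone. Origin under its centre.
- driver: Screwdriver, 150 mm long, lying; leave alone.
- tweezers: Steel tweezers 120 mm long, lying; leave alone. Origin under their centre.
- screw_cup: Steel bowl of 64 mm diameter, 30 mm high, for screws; leave alone. Origin under its centre.
- back_cover: Aluminium phone back cover 150 x 72 x 6 mm; leave alone. Origin under its centre.
Mind the look-alikes: they are no part of the job. Leave any green or turquoise look-alike of the pack1 alone.

How it is judged (in metres and radians):
On the way, in this order (a step that is already met when the one before it is completed fails the run):
1. the flywheel is pressed lightly on its back stop, the pack still in the row (value of joint wheel below -0.009 rad and y of pack0 in the frame of feeder above -0.158 m), for 0.1 s.
2. one revolution (within about 12 degrees) forward of the stop: the row has moved on by one pack, the first pack is on the rail and the next one has taken its place (y of pack0 in the frame of feeder below -0.1795 m and z of pack0 in the frame of feeder above 0.027 m and y of pack1 in the frame of feeder between -0.1521 and -0.1499 m), for 0.2 s.
At the end, for the whole second after the job is handed in: The wheel is let go with the crank within 45 mm of where it began, the next pack is at the front of the row in the feeder (within 15 mm), and the fed pack lies flat and at rest on the tray floor, its centre within 45 mm of the tray middle along both sides (distance of knob_mid from where it was at the start of the episode below 0.045 m and value of joint wheel between -0.02 and 0.02 rad and y of pack1 in the frame of feeder between -0.166 and -0.136 m and z of pack1 in the frame of feeder between 0.027 and 0.034 m and x of pack0 in the frame of tray between -0.045 and 0.045 m and y of pack0 in the frame of tray between -0.045 and 0.045 m and z of pack0 in the frame of tray below 0.008 m and angle between pack0's own z axis and vertical below 0.12 rad and linear speed of pack0 below 0.01 m/s); the robot touches nothing.
It fails at once if the wheel was forced: its spring coupling was twisted by more than 0.036 rad (about 20 N at the knob) (value of joint wheel above 0.036 rad or value of joint wheel below -0.036 rad).
It fails at once if the wheel was turned on, more than about 25 degrees past one revolution (the pack on the rail pushed over 2.5 mm too far) (y of pack0 in the frame of feeder between -0.215 and -0.1835 m and z of pack0 in the frame of feeder between 0.028 and 0.031 m and contact force between the fingers and pack0 below 0.02 N).
It fails at once if the pack was dropped (linear speed of pack0 above 0.7 m/s and contact force between the fingers and pack0 below 0.05 N).
It fails at once if something else on the bench was disturbed (distance of any of multimeter, phone, driver, tweezers, screw_cup, back_cover from where it was at the start of the episode above 0.02 m).
It also fails if it takes over 72 s, if anything falls off the work surface, if the arm or the gripper's body presses on something with over 40 N, if the wrist force passes 120 N, or if a joint passes its speed limit or range.

## Robot

A 7-joint arm with a two-finger parallel gripper is mounted at the origin on the work surface. World frame = base frame: x ahead of the robot, y to its left, z up, the work surface at z = 0. Lengths are in mm, angles in degrees, forces in N, time in s.
With the tool pointing down it reaches from about 425 to 925 mm from the base axis. Payload 6.8 kg.
Tool frame: the origin (TCP) lies midway between the tips of the shut fingers; the grasp point (between the pads) lies 19 mm behind it; z points along the fingers, y is the line along which they close (so a half turn about z gives the same grasp; the last joint's range is limited). The gripper opens to 85 mm and grips with 20 to 120 N. Pads are 22 mm wide; open, the fingers measure 114 mm over their backs; the gripper's body (76 mm by 85 mm) begins 54 mm behind the grasp point. The pads swing forward as they close: fully open they stand 13 mm farther back than shut.
Start: joints at [-76.725, 27.33, 1.283, 89.118, -0.659, 63.558, -4.761], TCP at [224.973, 636.423, 231.308] pointing down, gripper open.
Joint ranges: [-169.35, 169.35], [-19.33, 120.38], [-80.79, 83.38], [13.8, 139.57], [-78.32, 258.32], [9.67, 109.79], [-169.56, 169.56]. Speed limits (degrees/s): [136.94, 136.94, 180, 180, 180, 180, 180].

## Interface

Orientations are given as [roll, pitch, yaw] about the fixed x, y, z axes, in that order (R = Rz(yaw) Ry(pitch) Rx(roll)).
In Python, from rig import telemetry, vision, job gives the robot as it stands.
- The arm moves only by the tool move_arm, never from a script. Its argument "motion" is one flat list of numbers, 5 for each row, row after row: the shift along the tool's x, y, z in units of 3 cm (1.0 is 3 cm), then the turn about the tool's z in units of 6 degrees (1.0 is 6 degrees), then the opening, from -1 (shut) to 1 (fully open). In form: [x, y, z, spin, fingers, x, y, z, spin, fingers, ...]. A call has 1 to 5 rows; each row shifts and turns the commanded pose from where the row before left it, along the tool's axes as they then stand; what a row does not reach is not made up. A row lasts 1/10 s, in which the tool goes at most 50 mm and 8.59 degrees, less where a joint would pass 70% of its speed; a pose out of reach is approached as far as the arm can. A call with a number of a shift or a turn outside -1 to 1 is refused whole. A call with a gripper value outside its range is refused whole. The fingers move at their own pace and stop on an object; the grip force is fixed at half the most. Time passes only in rows, so rows that do not move let the fingers close. It gives the time, the measured TCP pose, the force, the opening and the grip force at its end, in the units of the state.
- telemetry.sense(): the state, without advancing time (a new reading comes with each control period).
- vision.camera(name): name is "scene" or "top"; returns (picture, depth): 384x512x3 uint8, red, green, blue; 384x512 float32, mm along the optical axis (not along the pixel's ray), 0 where there is no reading.
- vision.get_calibration(name): a dict with "K" (3x3 intrinsics, pixels), "R" (3x3) and "t" (3): a world point X has camera coordinates R X + t. Camera axes: x right, y down, z forward; pixel columns grow to the right and rows downward; lengths in mm; the calibration is good to about 2 mm. A picture is of the moment at which its call begins. get_calibration takes no time and is no camera call.
- job.hand_in(): hands the job in; it is judged then, once.
The state is a dict: "clock": time; "joint_positions": joint angles; "dq": joint speeds; "joint_torque": joint torques, N m; "position": TCP position; "tcp_rot": TCP orientation; "contact_force": force on the tool from outside, world axes, zero at the start; "moment": the same for the moment, N m; "grip_width": opening from 0.0 (shut) to 1.0 (fully open); "gripper_force": force on a finger pad.
Only numpy, scipy, OpenCV 4.12 (cv2) and the standard library are available. Lean on these libraries where they do the work, as an engineer would, in place of code of your own. Each camera call takes 0.05 s, during which the arm holds its last target. There are 200 camera calls.

## Working session

There is one attempt and no reset: what is moved stays moved. The work goes in short steps, Python scripts to look and compute and a tool call to move; the robot and the scene stay as the last step left them, time stands still between calls to the robot, and variables do not carry over. Pictures are saved under pics/ and viewed, at most 10 in all, crops included, and the job is handed in when it is done.

Besides the shell and the picture viewer there is one more tool, called after "Emit:" as name(argument=value, ...) on one line, values as JSON. move_arm: Moves the arm, as the interface text tells. Shifts and turns lie within -1 to 1; 1 stands for 3 cm of shift or 6 degrees of turn. Its arguments: {"type":"object","properties":{"motion":{"type":"array","items":{"type":"number"}}},"required":["motion"]}

```bash
mkdir -p pics; ls; cat > h.py <<'E'
import numpy as np, cv2
from rig import telemetry, vision, job
def ray(name,px,z):
    c=vision.get_calibration(name);K,R,t=[np.array(c[k]) for k in("K","R","t")]
    d=R.T@np.linalg.inv(K)@np.array([px[0],px[1],1.]);o=-R.T@t
    return o+d*(z-o[2])/d[2]
def proj(name,X):
    c=vision.get_calibration(name);K,R,t=[np.array(c[k]) for k in("K","R","t")]
    p=K@(R@np.array(X,float)+t);return p[:2]/p[2]
def cloud(name,depth):
    c=vision.get_calibration(name);K,R,t=[np.array(c[k]) for k in("K","R","t")]
    v,u=np.mgrid[:depth.shape[0],:depth.shape[1]]
    p=np.stack([u,v,np.ones_like(u)],-1)@np.linalg.inv(K).T*depth[...,None]
    return (p-t)@R
E
python3 - <<'E'
from h import *
for n in("scene","top"):
    im,d=vision.camera(n); np.savez(f"pics/{n}0.npz",im=im,d=d)
    cv2.imwrite(f"pics/{n}0.png",im[...,::-1])
    c=vision.get_calibration(n);R=np.array(c["R"]);print(n,-R.T@np.array(c["t"]),R[2],np.array(c["K"])[0,0])
print(telemetry.sense())
a=cv2.imread("pics/scene0.png");b=cv2.imread("pics/top0.png")
E
```

```text
pics
scene [1122.13660161  548.55952403  961.28968212] [-0.52547581 -0.44391432 -0.72582039] 490.46956286297643
top [ 428.9157179    27.48076869 1400.32925538] [ 0.05910222  0.01635225 -0.99811799] 472.2087967959606
{'clock': 0.1, 'joint_positions': array([-76.72371014,  27.37212082,   1.28147866,  89.17241781,
        -0.65878404,  63.55856416,  -4.7613111 ]), 'dq': array([ 0.01365502, -0.17163352, -0.0282433 , -0.14926778,  0.01838708,
        0.08486156, -0.03141227]), 'joint_torque': array([ 3.92800473e-03, -5.97754920e+01,  1.61348663e+00, -2.81951612e+01,
        1.28933552e-02,  5.08740137e-03,  3.76111200e-05]), 'position': array([224.83203113, 635.88562585, 230.41266011]), 'tcp_rot': array([-1.79904572e+02,  7.71635391e-03,  1.60530021e+02]), 'contact_force': array([-0.20865723,  0.40702939, -1.06990924]), 'moment': array([-0.01680501, -0.0277179 ,  0.02695946]), 'gripper_force': 0.0, 'grip_width': 0.9960525473111681}
```

View pics/scene0.png

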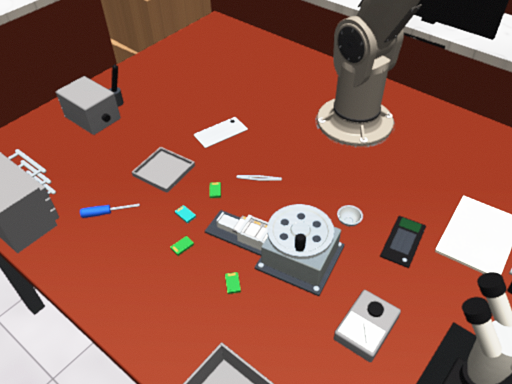

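View pics/top0.png

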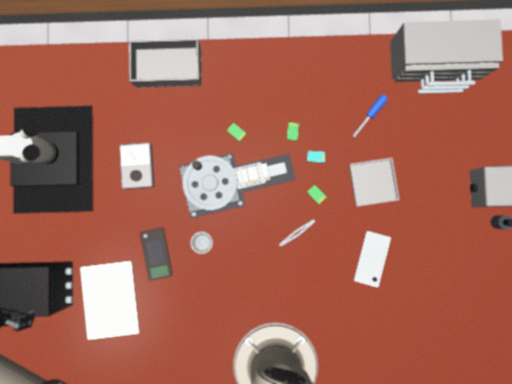

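Scene view: feeder wheel at (300,230) with black knob at (300,243), three pale packs and rail to the left (220–265,225), open tray at (163,168). Top view: wheel at (210,183), knob at (197,166), channel and rail at (240–292,172), tray at (374,182). Possible confusions: the green look-alikes at (236,132), (293,131), (317,194) and the turquoise one at (316,157), plus the bin at (165,62), which resembles the tray.

```bash
python3 - <<'E'
from h import *
t=np.load("pics/top0.npz");s=np.load("pics/scene0.npz")
a=cv2.resize(t["im"][145:220,175:300],None,fx=6,fy=4.0*1.5,interpolation=cv2.INTER_CUBIC)[:, :750]
b=cv2.resize(s["im"][195:295,200:350],None,fx=5,fy=5,interpolation=cv2.INTER_CUBIC)
cv2.imwrite("pics/crop_top.png",a[...,::-1]);cv2.imwrite("pics/crop_sc.png",b[...,::-1])
print(proj("top",[225,636,231]),proj("top",[0,0,0]))
P=cloud("top",t["d"])
np.set_printoptions(suppress=True,precision=1)
for p in [(210,183),(197,166),(255,174),(278,170),(374,182),(288,168)]: print(p,P[p[1],p[0]])
Z=P[...,2]
# wheel disc
m=((abs(Z-106)<6)); m[:145]=0;m[220:]=0;m[:,:175]=0;m[:,300:]=0
c,r=cv2.minEnclosingCircle(np.argwhere(m)[:,::-1].astype(np.float32));print("wheel",c,r,ray("top",c,106),m.sum())
m=(Z>125);m[:145]=0;m[220:]=0;m[:,:175]=0;m[:,300:]=0
print("knob",P[m].mean(0),m.sum(),np.argwhere(m).mean(0))
# tray
im=t["im"].astype(int);g=(im.max(2)-im.min(2)<40);g[:140]=0;g[225:]=0;g[:,:340]=0;g[:,410:]=0
r=cv2.minAreaRect(np.argwhere(g)[:,::-1].astype(np.float32));print("tray",r);q=np.array([ray("top",p,16) for p in cv2.boxPoints(r)]);print(q,q.mean(0))
E
```

```text
[ 18.1440786  305.87195355] [275.85118082 364.7250405 ]
(210, 183) [526.2 170.1 105. ]
(197, 166) [569.4 199.3 147.8]
(255, 174) [553.6  46.4  43.3]
(278, 170) [564.7 -20.6  30.6]
(374, 182) [ 524.  -302.5    9.1]
(288, 168) [571.5 -50.8  13.5]
wheel (209.84410095214844, 182.6939239501953) 27.187376022338867 [527.  170.4 106. ] 1935
knob [527.7 146.6 535.6] 100 [168.6 209.5]
tray ((373.6770324707031, 181.787841796875), (42.6297721862793, 43.82548522949219), 81.02737426757812)
[[ 578.  -229.    16. ]
 [ 594.8 -356.2   16. ]
 [ 470.8 -370.4   16. ]
 [ 454.  -243.9   16. ]] [ 524.4 -299.9   16. ]
```

View pics/crop_top.png

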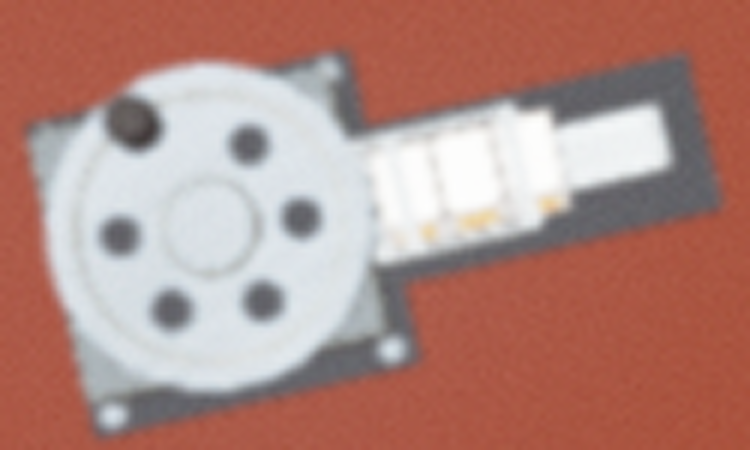

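View pics/crop_sc.png

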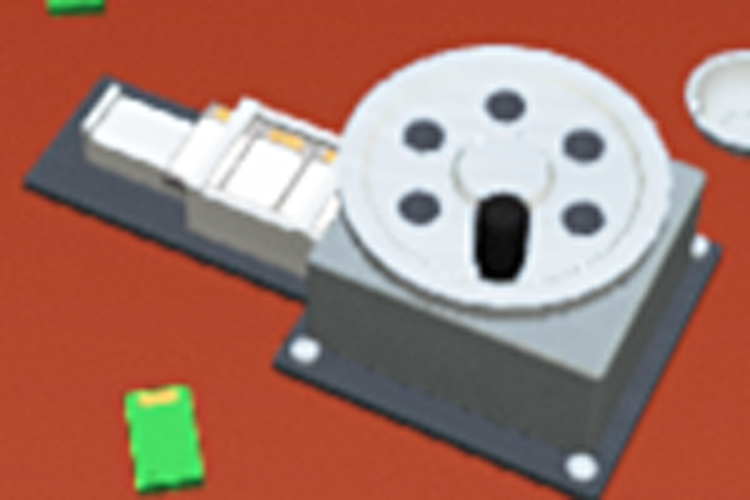

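The crops show the knob at top px (197.3,165.8), the axle at (210.2,182.7) and the foot's far edge centred at (292.3,166.7). The pale row with gold contacts in the channel is the real pack row (foremost at crop (540,155), full (265,171)). The green and turquoise slabs are loose look-alikes.

```bash
python3 - <<'E'
from h import *
np.set_printoptions(suppress=True,precision=1)
t=np.load("pics/top0.npz");s=np.load("pics/scene0.npz");P=cloud("top",t["d"])
g=t["im"].max(2);m=np.zeros_like(g);m[158:174,188:206]=(g[158:174,188:206]<95)
v,u=np.nonzero(m);c=(u.mean(),v.mean());print("knob top px",c,len(u),ray("top",c,146))
g=s["im"].max(2);m=np.zeros_like(g);m[228:255,290:312]=(g[228:255,290:312]<70)
v,u=np.nonzero(m);c=(u.mean(),v.mean());print("scene px",c,len(u),ray("scene",c,128))
A=ray("top",(210.0,182.7),106)[:2]
# foot (dark) edges
im=t["im"].astype(int);d=(im.max(2)<120)&(im.max(2)-im.min(2)<40);d[:150]=0;d[185:]=0;d[:,:268]=0;d[:,300:]=0
r=cv2.minAreaRect(np.argwhere(d)[:,::-1].astype(np.float32));b=np.array([ray("top",p,10)[:2] for p in cv2.boxPoints(r)]);print("foot",b)
i=np.argsort(b[:,1])[:2];E=b[i].mean(0);print("end",E,np.linalg.norm(E-A),"dir",np.degrees(np.arctan2(*(E-A)[::-1])))
# scene wheel
cs=(300,230)
e=(E-A)/np.linalg.norm(E-A)
print("outfeed~",A+e*181,"knob r",)
# rail top bright, z=30
w=(im.min(2)>185);w[:155]=0;w[185:]=0;w[:,:270]=0;w[:,300:]=0
r=cv2.minAreaRect(np.argwhere(w)[:,::-1].astype(np.float32));print("rail",r,[ray("top",p,30)[:2] for p in cv2.boxPoints(r)])
E
```

```text
knob top px (np.float64(198.125), np.float64(166.625)) 16 [567.8 196.6 146. ]
scene px (np.float64(299.7171052631579), np.float64(242.04605263157896)) 152 [574.9 200.3 128. ]
foot [[598.7  23.4]
 [614.  -54.7]
 [538.5 -69.1]
 [523.2   8.7]]
end [576.2 -61.9] 237.08066317851004 dir -78.01363157754618
outfeed~ [564.6  -7.1] knob r
rail ((276.85296630859375, 168.91177368164062), (10.429031372070312, 16.73495864868164), 75.96376037597656) [array([577.6,   9.7]), array([588.2, -37.9]), array([558.4, -44.4]), array([547.8,   3.1])]
```

Emit:
move_arm(motion=[-1,-0.6,0,0,0.2,-1,-0.6,0,0,0.2,-1,-0.6,0,0,0.2,-1,-0.6,0,0,0.2,-1,-0.6,0,0,0.2])

```text
clock: 0.6
position: [337.0, 500.1, 230.9]
tcp_rot: [-180.0, -0.0, 160.5]
contact_force: [-0.5, 0.3, -0.2]
grip_width: 0.598
gripper_force: 0.0
```

Emit:
move_arm(motion=[-1,-0.6,0,0,0.2,-1,-0.6,0,0,0.2,-1,-0.6,0,0,0.2,-1,-0.6,0,0,0.2,-1,-0.6,0,0,0.2])

```text
clock: 1.1
position: [448.4, 365.3, 231.0]
tcp_rot: [-180.0, -0.0, 160.5]
contact_force: [0.2, -0.4, -0.3]
grip_width: 0.604
gripper_force: 0.0
```

Emit:
move_arm(motion=[-1,-0.6,0,0,0.2,-1,-0.6,0,0,0.2,-1,-0.6,0,0,0.2,-1,-0.6,0,0,0.2,0,0,0,1,0.2])

```text
clock: 1.6
position: [540.3, 252.6, 231.1]
tcp_rot: [-179.9, 0.1, 154.0]
contact_force: [0.4, -0.7, -0.6]
grip_width: 0.602
gripper_force: 0.0
```

Emit:
move_arm(motion=[0,0,0,1,0.2,0,0,0,1,0.2,0,0,0,1,0.2,0,0,0,1,0.2,0,0,0,1,0.2])

```text
clock: 2.1
position: [536.7, 258.7, 230.9]
tcp_rot: [-179.9, -0.0, 124.3]
contact_force: [-1.2, 0.5, -0.1]
grip_width: 0.599
gripper_force: 0.0
```

Emit:
move_arm(motion=[0,0,0,1,0.2,0,0,0,1,0.2,0,0,0,1,0.2,0,0,0,0.75,0.2,0,0,0,0,0.2])

```text
clock: 2.6
position: [536.7, 258.8, 230.9]
tcp_rot: [-180.0, 0.0, 102.0]
contact_force: [-0.1, -0.3, -0.7]
grip_width: 0.6
gripper_force: 0.0
```

Emit:
move_arm(motion=[-0.72,0.25,0,0,0.2,-0.72,0.25,0,0,0.2,-0.72,0.24,0.5,0,0.2,0,0,0.7,0,0.2,0,0,0.7,0,0.2])

```text
clock: 3.1
position: [572.7, 199.0, 173.8]
tcp_rot: [180.0, 0.0, 102.1]
contact_force: [0.4, 0.9, 0.8]
grip_width: 0.599
gripper_force: 0.0
```

```bash
python3 - <<'E'
from h import *
im,d=vision.camera("scene")
p=telemetry.sense()["position"];print(p,proj("scene",p),proj("scene",[572,200,148]))
b=cv2.resize(im[150:290,230:370],None,fx=4,fy=4,interpolation=cv2.INTER_CUBIC)
cv2.imwrite("pics/g1.png",b[...,::-1])
E
```

```text
[570.1595847  198.96850772 169.91277982] [301.51735939 227.93017194] [300.87852398 235.30480039]
```

View pics/g1.png

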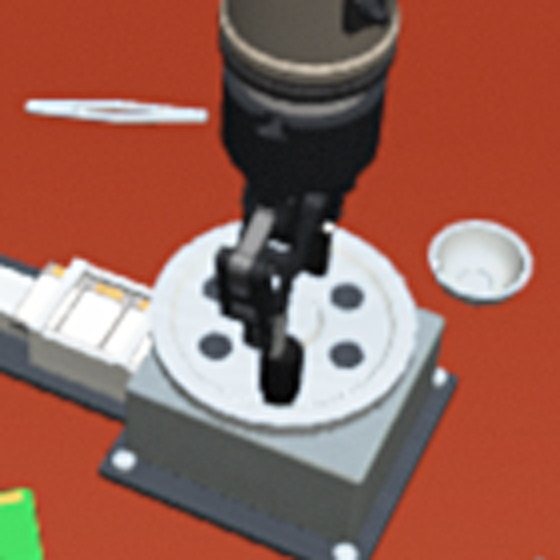

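The crop shows the open fingers straddling the knob (knob top at full px (300.7,236), where the projection predicts (300.9,235.3)). I'll descend and close.

Emit:
move_arm(motion=[0,0.05,0.6,0,0.2,0,0,0.6,0,0.2,0,0,0.55,0,0.2,0,0,0,0,0.2,0,0,0,0,0.2])

```text
clock: 3.65
position: [573.7, 200.5, 122.2]
tcp_rot: [-180.0, 0.0, 102.1]
contact_force: [-1.0, -0.4, 0.8]
grip_width: 0.597
gripper_force: 0.0
```

Emit:
move_arm(motion=[0,0,0,0,-0.2,0,0,0,0,-0.3,0,0,0,0,-0.36,0,0,0,0,-0.4])

```text
clock: 4.05
position: [573.9, 200.6, 122.3]
tcp_rot: [180.0, -0.0, 102.0]
contact_force: [0.7, 0.1, 0.6]
grip_width: 0.304
gripper_force: 0.2
```

Emit:
move_arm(motion=[0,0,0.17,0,-0.4,0,0,0,0,-0.45,0,0,0,0,-0.5,0,0,0,0,-0.6,0,0,0,0,-0.7])

```text
clock: 4.55
position: [574.3, 200.6, 116.9]
tcp_rot: [179.9, -0.0, 102.0]
contact_force: [3.8, 1.6, 0.5]
grip_width: 0.262
gripper_force: 58.6
```

```bash
cat >> h.py <<'E'
def arc(c,f0,df,n,r=55.,yaw=102.,g=-0.7,start=None):
    "tool-unit rows along the circle"
    f=np.radians(f0+df*np.arange(n+1));p=np.c_[c[0]+r*np.cos(f),c[1]+r*np.sin(f)]
    if start is not None:p[0]=start
    d=np.diff(p,axis=0)/30;y=np.radians(yaw)
    q=np.c_[d@[np.cos(y),np.sin(y)],d@[np.sin(y),-np.cos(y)]].round(3)
    for i in range(0,n,5):
        print(i,f0+df*i,[float(v) if v else 0 for a in q[i:i+5] for v in(a[0],a[1],0,0,g)])
E
python3 -c "
from h import *
arc((528,171),32.6,1.3,25)"
```

```text
0 32.6 [0.039, -0.015, 0, 0, -0.7, 0.038, -0.016, 0, 0, -0.7, 0.038, -0.017, 0, 0, -0.7, 0.038, -0.018, 0, 0, -0.7, 0.037, -0.019, 0, 0, -0.7]
5 39.1 [0.037, -0.019, 0, 0, -0.7, 0.036, -0.02, 0, 0, -0.7, 0.036, -0.021, 0, 0, -0.7, 0.035, -0.022, 0, 0, -0.7, 0.035, -0.023, 0, 0, -0.7]
10 45.6 [0.034, -0.023, 0, 0, -0.7, 0.034, -0.024, 0, 0, -0.7, 0.033, -0.025, 0, 0, -0.7, 0.033, -0.026, 0, 0, -0.7, 0.032, -0.026, 0, 0, -0.7]
15 52.1 [0.032, -0.027, 0, 0, -0.7, 0.031, -0.028, 0, 0, -0.7, 0.03, -0.029, 0, 0, -0.7, 0.03, -0.029, 0, 0, -0.7, 0.029, -0.03, 0, 0, -0.7]
20 58.6 [0.028, -0.031, 0, 0, -0.7, 0.028, -0.031, 0, 0, -0.7, 0.027, -0.032, 0, 0, -0.7, 0.026, -0.032, 0, 0, -0.7, 0.025, -0.033, 0, 0, -0.7]
```

Emit:
move_arm(motion=[0.039,-0.015,0,0,-0.7,0.038,-0.016,0,0,-0.7,0.038,-0.017,0,0,-0.7,0.038,-0.018,0,0,-0.7,0.037,-0.019,0,0,-0.7])

```text
clock: 5.05
position: [570.2, 205.9, 116.9]
tcp_rot: [180.0, -0.0, 102.0]
contact_force: [4.8, 1.7, 0.7]
grip_width: 0.26
gripper_force: 58.7
```

Emit:
move_arm(motion=[0.027,-0.015,0,0,-0.7,0.027,-0.015,0,0,-0.7,0,0,0,0,-0.7])

```text
clock: 5.35
position: [568.8, 207.4, 116.8]
tcp_rot: [180.0, -0.0, 102.1]
contact_force: [5.1, 2.3, 0.8]
grip_width: 0.262
gripper_force: 58.7
```

Emit:
move_arm(motion=[0.028,-0.016,0,0,-0.7,0.028,-0.017,0,0,-0.7,0,0,0,0,-0.7])

```text
clock: 5.65
position: [568.3, 207.9, 116.9]
tcp_rot: [179.9, 0.0, 102.0]
contact_force: [7.0, -0.4, 0.4]
grip_width: 0.265
gripper_force: 58.7
```

Only 0.7 of 2 mm was made and the tangential force rose from 1.7 to 5 N, so this is the stop. One more small push for a clear but light press.

Emit:
move_arm(motion=[0.028,-0.017,0,0,-0.7,0.01,-0.006,0,0,-0.7,0,0,0,0,-0.7,0,0,0,0,-0.7])

```text
clock: 6.05
position: [568.0, 208.2, 117.0]
tcp_rot: [179.9, 0.1, 102.0]
contact_force: [8.5, -1.6, 0.1]
grip_width: 0.262
gripper_force: 58.7
```

Emit:
move_arm(motion=[0.028,-0.017,0,0,-0.7,0.01,-0.006,0,0,-0.7,0,0,0,0,-0.7,0,0,0,0,-0.7])

```text
clock: 6.45
position: [567.6, 208.4, 117.0]
tcp_rot: [179.8, 0.1, 101.9]
contact_force: [8.8, -2.1, -1.1]
grip_width: 0.262
gripper_force: 58.7
```

```bash
python3 -c "
from h import *
arc((528,171),42.6,-6,20,start=(565.9,210.4))"
```

```text
0 42.6 [-0.259, 0.158, 0, 0, -0.7, -0.178, 0.071, 0, 0, -0.7, -0.185, 0.052, 0, 0, -0.7, -0.189, 0.032, 0, 0, -0.7, -0.192, 0.012, 0, 0, -0.7]
5 12.600000000000001 [-0.192, -0.008, 0, 0, -0.7, -0.19, -0.028, 0, 0, -0.7, -0.186, -0.048, 0, 0, -0.7, -0.18, -0.067, 0, 0, -0.7, -0.172, -0.085, 0, 0, -0.7]
10 -17.4 [-0.162, -0.103, 0, 0, -0.7, -0.15, -0.119, 0, 0, -0.7, -0.137, -0.134, 0, 0, -0.7, -0.122, -0.148, 0, 0, -0.7, -0.106, -0.16, 0, 0, -0.7]
15 -47.4 [-0.089, -0.17, 0, 0, -0.7, -0.071, -0.178, 0, 0, -0.7, -0.052, -0.185, 0, 0, -0.7, -0.032, -0.189, 0, 0, -0.7, -0.012, -0.192, 0, 0, -0.7]
```

Emit:
move_arm(motion=[-0.13,0.079,0,0,-0.7,-0.13,0.079,0,0,-0.7,-0.178,0.071,0,0,-0.7,-0.185,0.052,0,0,-0.7,-0.189,0.032,0,0,-0.7])

```text
clock: 6.95
position: [580.0, 190.0, 117.0]
tcp_rot: [179.9, -0.1, 102.1]
contact_force: [4.8, 4.4, 1.6]
grip_width: 0.261
gripper_force: 59.2
```

Emit:
move_arm(motion=[-0.192,0.012,0,0,-0.7,-0.192,-0.008,0,0,-0.7,-0.19,-0.028,0,0,-0.7,-0.186,-0.048,0,0,-0.7,-0.18,-0.067,0,0,-0.7])

```text
clock: 7.45
position: [583.3, 160.1, 117.2]
tcp_rot: [179.8, -0.0, 102.0]
contact_force: [7.8, 0.6, -0.2]
grip_width: 0.265
gripper_force: 59.0
```

```bash
python3 -c "
from h import *
from scipy.optimize import least_squares
P=np.array([(574.3,200.6),(570.2,205.9),(568.3,207.9),(580,190),(583.3,160.1)])
s=least_squares(lambda c:np.hypot(*(P-c).T)-55,(528,171));print(s.x,s.fun)
c=s.x;print([np.degrees(np.arctan2(*(p-c)[::-1])) for p in P])
f=-11.4;st=(528+55*np.cos(np.radians(f)),171+55*np.sin(np.radians(f)))
arc(c,-11.4,-6,15,start=st)"
```

```text
[529.06395944 169.34573573] [-0.01701718  0.030792    0.00816459 -0.03565829  0.01846712]
[np.float64(34.6411812306076), np.float64(41.6248976504713), np.float64(44.49785639876802), np.float64(22.0722642638852), np.float64(-9.674336943756812)]
0 -11.4 [-0.233, -0.062, 0, 0, -0.7, -0.162, -0.103, 0, 0, -0.7, -0.15, -0.119, 0, 0, -0.7, -0.137, -0.134, 0, 0, -0.7, -0.122, -0.148, 0, 0, -0.7]
5 -41.4 [-0.106, -0.16, 0, 0, -0.7, -0.089, -0.17, 0, 0, -0.7, -0.071, -0.178, 0, 0, -0.7, -0.052, -0.185, 0, 0, -0.7, -0.032, -0.189, 0, 0, -0.7]
10 -71.4 [-0.012, -0.192, 0, 0, -0.7, 0.008, -0.192, 0, 0, -0.7, 0.028, -0.19, 0, 0, -0.7, 0.048, -0.186, 0, 0, -0.7, 0.067, -0.18, 0, 0, -0.7]
```

Emit:
move_arm(motion=[-0.233,-0.062,0,0,-0.7,-0.162,-0.103,0,0,-0.7,-0.15,-0.119,0,0,-0.7,-0.137,-0.134,0,0,-0.7,-0.122,-0.148,0,0,-0.7])

```text
clock: 7.95
position: [569.9, 132.1, 116.8]
tcp_rot: [180.0, 0.0, 102.0]
contact_force: [4.5, 1.0, 3.3]
grip_width: 0.263
gripper_force: 59.2
```

Emit:
move_arm(motion=[-0.106,-0.16,0,0,-0.7,-0.089,-0.17,0,0,-0.7,-0.071,-0.178,0,0,-0.7,-0.052,-0.185,0,0,-0.7,-0.032,-0.189,0,0,-0.7])

```text
clock: 8.45
position: [545.8, 116.6, 116.7]
tcp_rot: [-180.0, 0.0, 102.0]
contact_force: [2.9, -1.0, 5.2]
grip_width: 0.265
gripper_force: 59.3
```

Emit:
move_arm(motion=[-0.012,-0.192,0,0,-0.7,0.008,-0.192,0,0,-0.7,0.028,-0.19,0,0,-0.7,0.048,-0.186,0,0,-0.7,0.067,-0.18,0,0,-0.7])

```text
clock: 8.95
position: [517.4, 115.4, 116.7]
tcp_rot: [-180.0, -0.0, 102.0]
contact_force: [2.8, -1.0, 4.1]
grip_width: 0.265
gripper_force: 59.5
```

```bash
python3 -c "
from h import *
s=telemetry.sense();c=np.array((529.06,169.35));p=s['position'][:2];d=p-c;print(p,np.hypot(*d),np.degrees(np.arctan2(d[1],d[0])),s['contact_force'])
arc(c,-101.4,-6,36)"
```

```text
[517.38408984 115.40079088] 55.19822499944763 -102.21184828664362 [ 2.76167596 -0.99118586  4.08082911]
0 -101.4 [0.085, -0.172, 0, 0, -0.7, 0.103, -0.162, 0, 0, -0.7, 0.119, -0.15, 0, 0, -0.7, 0.134, -0.137, 0, 0, -0.7, 0.148, -0.122, 0, 0, -0.7]
5 -131.4 [0.16, -0.106, 0, 0, -0.7, 0.17, -0.089, 0, 0, -0.7, 0.178, -0.071, 0, 0, -0.7, 0.185, -0.052, 0, 0, -0.7, 0.189, -0.032, 0, 0, -0.7]
10 -161.4 [0.192, -0.012, 0, 0, -0.7, 0.192, 0.008, 0, 0, -0.7, 0.19, 0.028, 0, 0, -0.7, 0.186, 0.048, 0, 0, -0.7, 0.18, 0.067, 0, 0, -0.7]
15 -191.4 [0.172, 0.085, 0, 0, -0.7, 0.162, 0.103, 0, 0, -0.7, 0.15, 0.119, 0, 0, -0.7, 0.137, 0.134, 0, 0, -0.7, 0.122, 0.148, 0, 0, -0.7]
20 -221.4 [0.106, 0.16, 0, 0, -0.7, 0.089, 0.17, 0, 0, -0.7, 0.071, 0.178, 0, 0, -0.7, 0.052, 0.185, 0, 0, -0.7, 0.032, 0.189, 0, 0, -0.7]
25 -251.4 [0.012, 0.192, 0, 0, -0.7, -0.008, 0.192, 0, 0, -0.7, -0.028, 0.19, 0, 0, -0.7, -0.048, 0.186, 0, 0, -0.7, -0.067, 0.18, 0, 0, -0.7]
30 -281.4 [-0.085, 0.172, 0, 0, -0.7, -0.103, 0.162, 0, 0, -0.7, -0.119, 0.15, 0, 0, -0.7, -0.134, 0.137, 0, 0, -0.7, -0.148, 0.122, 0, 0, -0.7]
35 -311.4 [-0.16, 0.106, 0, 0, -0.7]
```

Emit:
move_arm(motion=[0.085,-0.172,0,0,-0.7,0.103,-0.162,0,0,-0.7,0.119,-0.15,0,0,-0.7,0.134,-0.137,0,0,-0.7,0.148,-0.122,0,0,-0.7])

```text
clock: 9.45
position: [492.3, 128.3, 116.7]
tcp_rot: [180.0, -0.0, 102.0]
contact_force: [4.4, 0.5, 2.7]
grip_width: 0.26
gripper_force: 59.3
```

Emit:
move_arm(motion=[0.16,-0.106,0,0,-0.7,0.17,-0.089,0,0,-0.7,0.178,-0.071,0,0,-0.7,0.185,-0.052,0,0,-0.7,0.189,-0.032,0,0,-0.7])

```text
clock: 9.95
position: [476.9, 151.7, 116.7]
tcp_rot: [179.9, 0.0, 102.0]
contact_force: [5.9, 0.1, 2.2]
grip_width: 0.261
gripper_force: 59.2
```

Emit:
move_arm(motion=[0.192,-0.012,0,0,-0.7,0.192,0.008,0,0,-0.7,0.19,0.028,0,0,-0.7,0.186,0.048,0,0,-0.7,0.18,0.067,0,0,-0.7])

```text
clock: 10.45
position: [474.9, 179.0, 116.5]
tcp_rot: [-180.0, 0.1, 102.0]
contact_force: [5.2, -4.6, 3.5]
grip_width: 0.263
gripper_force: 59.3
```

Emit:
move_arm(motion=[0.172,0.085,0,0,-0.7,0.162,0.103,0,0,-0.7,0.15,0.119,0,0,-0.7,0.137,0.134,0,0,-0.7,0.122,0.148,0,0,-0.7])

```text
clock: 10.95
position: [486.9, 204.9, 116.3]
tcp_rot: [-179.9, 0.1, 102.0]
contact_force: [1.4, -4.8, 4.4]
grip_width: 0.264
gripper_force: 59.6
```

Emit:
move_arm(motion=[0.106,0.16,0,0,-0.7,0.089,0.17,0,0,-0.7,0.071,0.178,0,0,-0.7,0.052,0.185,0,0,-0.7,0.032,0.189,0,0,-0.7])

```text
clock: 11.45
position: [510.9, 221.4, 116.3]
tcp_rot: [-179.9, 0.0, 102.0]
contact_force: [-1.3, -4.4, 3.8]
grip_width: 0.26
gripper_force: 59.4
```

```bash
python3 -c "
from h import *
s=telemetry.sense();c=np.array((529.06,169.35));p=s['position'][:2];d=p-c;print(p,np.hypot(*d),np.degrees(np.arctan2(d[1],d[0])),s['contact_force'])
arc(c,-251.4,-6,10);arc(c,-311.4,-2,4)"
```

```text
[510.86711914 221.40618493] 55.14369686074837 109.26377944047674 [-1.27045827 -4.44541942  3.82731132]
0 -251.4 [0.012, 0.192, 0, 0, -0.7, -0.008, 0.192, 0, 0, -0.7, -0.028, 0.19, 0, 0, -0.7, -0.048, 0.186, 0, 0, -0.7, -0.067, 0.18, 0, 0, -0.7]
5 -281.4 [-0.085, 0.172, 0, 0, -0.7, -0.103, 0.162, 0, 0, -0.7, -0.119, 0.15, 0, 0, -0.7, -0.134, 0.137, 0, 0, -0.7, -0.148, 0.122, 0, 0, -0.7]
0 -311.4 [-0.052, 0.037, 0, 0, -0.7, -0.053, 0.035, 0, 0, -0.7, -0.055, 0.034, 0, 0, -0.7, -0.056, 0.032, 0, 0, -0.7]
```

Emit:
move_arm(motion=[0.012,0.192,0,0,-0.7,-0.008,0.192,0,0,-0.7,-0.028,0.19,0,0,-0.7,-0.048,0.186,0,0,-0.7,-0.067,0.18,0,0,-0.7])

```text
clock: 11.95
position: [539.7, 223.4, 116.5]
tcp_rot: [-180.0, -0.0, 102.1]
contact_force: [-2.3, -2.3, 1.9]
grip_width: 0.263
gripper_force: 59.3
```

Emit:
move_arm(motion=[-0.085,0.172,0,0,-0.7,-0.103,0.162,0,0,-0.7,-0.119,0.15,0,0,-0.7,-0.134,0.137,0,0,-0.7,-0.07,0.06,0,0,-0.7])

```text
clock: 12.45
position: [563.6, 212.3, 116.8]
tcp_rot: [179.9, -0.0, 102.0]
contact_force: [-2.5, 0.6, 1.4]
grip_width: 0.26
gripper_force: 59.2
```

Emit:
move_arm(motion=[0,0,0,0,-0.7])

```text
clock: 12.55
position: [563.7, 212.2, 116.8]
tcp_rot: [179.9, -0.0, 102.0]
contact_force: [-0.6, 0.5, 0.0]
grip_width: 0.264
gripper_force: 59.2
```

```bash
python3 -c "
from h import *
s=telemetry.sense();c=np.array((529.06,169.35));p=s['position'][:2];d=p-c;print(p,np.hypot(*d),np.degrees(np.arctan2(d[1],d[0])),s['contact_force'])"
```

```text
[563.72718725 212.1863125 ] 55.10683750757041 51.01694785066974 [-0.56773123  0.46860453  0.03150916]
```

Emit:
move_arm(motion=[-0.06,0.042,0,0,-0.7,-0.06,0.042,0,0,-0.7,-0.06,0.042,0,0,-0.7,-0.01,0.01,0,0,-0.7,0,0,0,0,-0.7])

```text
clock: 13.05
position: [568.5, 207.8, 116.9]
tcp_rot: [179.9, -0.0, 102.0]
contact_force: [0.9, 2.6, -0.2]
grip_width: 0.26
gripper_force: 59.3
```

```bash
python3 -c "
from h import *
s=telemetry.sense();c=np.array((529.06,169.35));p=s['position'][:2];d=p-c;print(p,np.hypot(*d),np.degrees(np.arctan2(d[1],d[0])),s['contact_force'])
im,d=vision.camera('top');np.savez('pics/top1.npz',im=im,d=d)
im2,d2=vision.camera('scene')
a=cv2.resize(im[145:205,220:300],(640,480),interpolation=cv2.INTER_CUBIC)
b=cv2.resize(im2[195:255,200:280],(640,480),interpolation=cv2.INTER_CUBIC)
cv2.imwrite('pics/fed.png',cv2.resize(np.hstack([a,b]),(800,300))[...,::-1])"
```

```text
[568.4566008  207.78226045] 55.037539898970444 44.290111609994476 [ 0.86410373  2.57232111 -0.1762089 ]
```

View pics/fed.png

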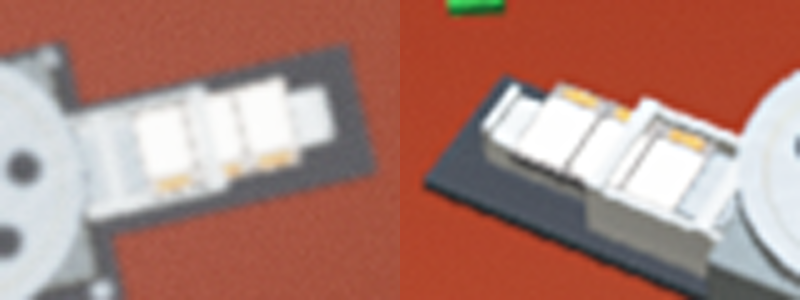

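Pack0 now stands on the rail (top px about (273,169)) with pack1 at the front of the channel, so exactly one pack was fed. Letting go of the knob and lifting.

Emit:
move_arm(motion=[0,0,0,0,-0.3,0,0,0,0,-0.1,0,0,0,0,0.2,0,0,0,0,0.3,0,0,0,0,0.3])

```text
clock: 13.65
position: [568.0, 207.4, 116.6]
tcp_rot: [-180.0, 0.0, 102.0]
contact_force: [-1.4, 0.2, -0.2]
grip_width: 0.648
gripper_force: 0.0
```

Emit:
move_arm(motion=[0,0,-0.5,0,0.4,0,0,-1,0,0.5,0,0,-1,0,0.5,0,0,0,0,0.5])

```text
clock: 14.05
position: [571.0, 208.3, 197.2]
tcp_rot: [179.5, -0.1, 102.0]
contact_force: [0.5, 1.4, 0.2]
grip_width: 0.754
gripper_force: 0.0
```

```bash
python3 -c "
from h import *
np.set_printoptions(suppress=True,precision=1)
im=np.load('pics/top1.npz');d=im['d'];P=cloud('top',d);im=im['im'].astype(int)
A=ray('top',(210.0,182.7),106)[:2]
f=np.radians(-78.0);e=np.array([np.cos(f),np.sin(f)]);n=np.array([-e[1],e[0]])
g=np.zeros(d.shape,bool);g[150:190,255:295]=1
m=g&(abs(P[...,2]-40)<5)
u=(P[...,:2]-A)@e;w=(P[...,:2]-A)@n
m&=(u>155)&(u<205)
print(m.sum(),'u',np.percentile(u[m],[1,50,99]),'w',np.percentile(w[m],[1,50,99]),P[m].mean(0))
# colour based pack on bright/orange
s=telemetry.sense();print(s['position'],s['contact_force'],s['joint_positions'])
T=np.array((529.06,169.35))+181*e;print('outfeed model',T)
p=s['position'][:2];D=T-p;y=np.radians(102);print('tool x,y mm',D@[np.cos(y),np.sin(y)],D@[np.sin(y),-np.cos(y)])
"
```

```text
214 u [155.3 174.8 202.3] w [-24.6  -0.8  24.4] [563.4  -1.5  40.7]
[571.  208.3 197.2] [0.5 1.4 0.2] [-42.7  23.7  22.1 102.3 -10.6  55.6  -4.4]
outfeed model [566.7  -7.7]
tool x,y mm -210.36573907693185 -49.080466740121885
```

Emit:
move_arm(motion=[-1,-0.233,0,0,0.5,-1,-0.233,0,0,0.5,-1,-0.233,0,0,0.5,-1,-0.233,0,0,0.5,-1,-0.233,0,0,0.5])

```text
clock: 14.55
position: [564.9, 52.3, 192.2]
tcp_rot: [180.0, -0.0, 102.0]
contact_force: [1.0, -0.0, 0.1]
grip_width: 0.75
gripper_force: 0.0
```

Emit:
move_arm(motion=[-1,-0.233,0,0,0.5,-0.9,-0.233,0.5,0,0.5,-0.11,0,1,0,0.5,0,0,1,0,0.5,0,0,1,0,0.5])

```text
clock: 15.05
position: [564.3, -8.7, 86.4]
tcp_rot: [179.9, -0.0, 102.0]
contact_force: [-0.4, 0.1, -1.1]
grip_width: 0.748
gripper_force: 0.0
```

Emit:
move_arm(motion=[0,0,0.8,0,0.5,0,0,0,0,0.5])

```text
clock: 15.25
position: [561.6, -8.3, 60.2]
tcp_rot: [-179.7, -0.0, 102.0]
contact_force: [-1.5, -0.8, 0.8]
grip_width: 0.749
gripper_force: 0.0
```

```bash
python3 -c "
from h import *
s=telemetry.sense();p=s['position'];print(p,s['tcp_rot'],s['contact_force'])
D=np.array((566.7,-7.7))-p[:2];y=np.radians(102);print('tool x,y mm',D@[np.cos(y),np.sin(y)],D@[np.sin(y),-np.cos(y)])
im,d=vision.camera('scene')
print(proj('scene',[564.6,-6.7,40]))
b=cv2.resize(im[150:270,180:300],(600,600),interpolation=cv2.INTER_CUBIC)
cv2.imwrite('pics/g2.png',b[...,::-1])"
```

```text
[561.6183525   -8.28457349  60.23505578] [-1.79675459e+02 -3.53829422e-02  1.02040018e+02] [-1.52949735 -0.79987808  0.77500339]
tool x,y mm -0.484734770444175 5.09214096803179
[232.31630431 219.6702862 ]
```

View pics/g2.png

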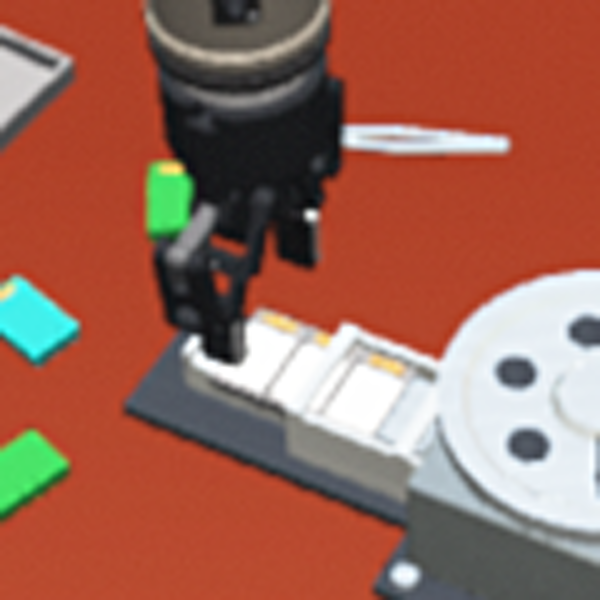

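The view shows the near finger at full px (225,220), above the rail's far side. The gripper is about 5 mm short along tool y, so I'll correct before going lower.

Emit:
move_arm(motion=[0,0.17,0,0,0.5,0,0,0.4,0,0.5,0,0,0,0,0.5,0,0,0,0,0.5])

```text
clock: 15.7
position: [569.0, -7.2, 50.8]
tcp_rot: [-180.0, -0.0, 102.0]
contact_force: [-0.4, 0.1, 0.5]
grip_width: 0.748
gripper_force: 0.0
```

Emit:
move_arm(motion=[0,-0.08,0.3,0,0.5,0,0,0.3,0,0.5,0,0,0.12,0,0.5,0,0,0,0,0.5,0,0,0,0,0.5])

```text
clock: 16.2
position: [566.6, -7.8, 28.9]
tcp_rot: [-180.0, 0.0, 102.0]
contact_force: [-0.1, -1.0, -0.1]
grip_width: 0.753
gripper_force: 0.0
```

```bash
python3 -c "
from h import *
s=telemetry.sense();p=s['position'];print(p,s['contact_force'],s['dq'])
D=np.array((566.7,-7.7))-p[:2];y=np.radians(102);print('tool x,y mm',D@[np.cos(y),np.sin(y)],D@[np.sin(y),-np.cos(y)])
im,d=vision.camera('scene')
b=cv2.resize(im[180:260,195:275],(640,640),interpolation=cv2.INTER_CUBIC)[:600]
cv2.imwrite('pics/g3.png',b[...,::-1])"
```

```text
[566.59163167  -7.82679943  28.92065837] [-0.08807471 -0.95409055 -0.06223928] [-0.01851775 -0.29966945  0.15534321 -0.24090911  0.01569798  0.0456589
 -0.04193701]
tool x,y mm 0.10149752016372465 0.13236330759760312
```

View pics/g3.png

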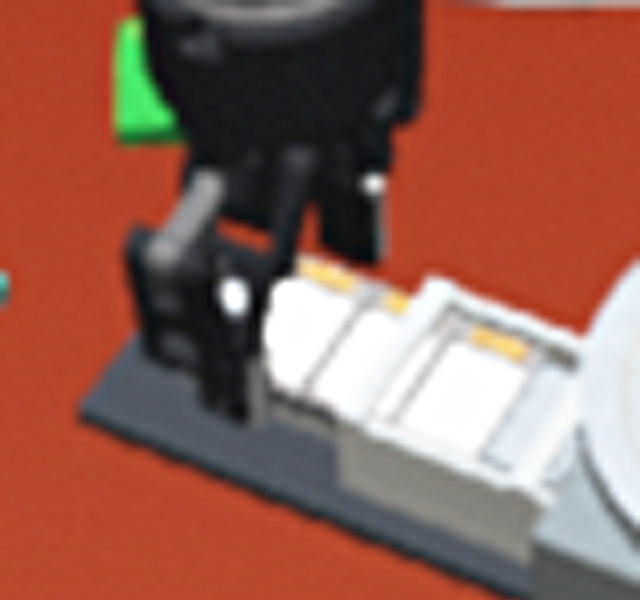

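The near finger stands just outside the pack's end at crop (235,380), alongside the middle of pack0, with the other finger beyond the far end. Closing on the pack.

Emit:
move_arm(motion=[0,0,0,0,0.35,0,0,0,0,0.22,0,0,0,0,0.17,0,0,0,0,0.1,0,0,0,0,0])

```text
clock: 16.75
position: [566.7, -7.7, 29.8]
tcp_rot: [180.0, -0.0, 102.0]
contact_force: [-1.4, -0.2, 7.3]
grip_width: 0.559
gripper_force: 60.6
```

Emit:
move_arm(motion=[0,0,0,0,0,0,0,0,0,0])

```text
clock: 16.95
position: [566.7, -7.7, 29.8]
tcp_rot: [180.0, -0.0, 102.0]
contact_force: [-2.4, 0.0, 7.2]
grip_width: 0.564
gripper_force: 60.6
```

Emit:
move_arm(motion=[0,0,-0.2,0,0,0,0,-0.6,0,0,0,0,-0.8,0,0,0,0,-0.8,0,0,0,0,0,0,0])

```text
clock: 17.45
position: [568.9, -7.8, 104.3]
tcp_rot: [179.7, 0.0, 102.0]
contact_force: [0.5, 0.2, -0.2]
grip_width: 0.562
gripper_force: 62.3
```

Emit:
move_arm(motion=[-0.4,-0.14,0,0,0,-0.8,-0.3,0,0,0,-1,-0.36,0,0,0,-1,-0.36,0,0,0,-1,-0.36,0,0,0])

```text
clock: 17.95
position: [546.7, -142.5, 99.9]
tcp_rot: [-179.9, -0.0, 102.0]
contact_force: [0.9, 0.5, -0.5]
grip_width: 0.564
gripper_force: 62.3
```

Emit:
move_arm(motion=[-1,-0.36,0,0,0,-1,-0.36,0,0,0,-1,-0.36,0,0,0,-1,-0.36,0,0,0,-0.7,-0.26,0,0,0])

```text
clock: 18.45
position: [525.4, -292.3, 99.8]
tcp_rot: [-179.9, -0.0, 101.9]
contact_force: [0.2, -1.1, -0.5]
grip_width: 0.562
gripper_force: 62.3
```

Emit:
move_arm(motion=[-0.38,-0.14,0,0,0,0,0,0,0,0,0,0,0,0,0,0,0,0,0,0])

```text
clock: 18.85
position: [526.5, -299.1, 100.7]
tcp_rot: [-180.0, -0.1, 102.2]
contact_force: [0.6, 0.5, -0.6]
grip_width: 0.562
gripper_force: 62.3
```

```bash
python3 -c "
from h import *
s=telemetry.sense();p=s['position'];print(p,s['contact_force'],s['joint_positions'])
im,d=vision.camera('scene');im2,_=vision.camera('top')
a=cv2.resize(im[110:210,120:240],(480,400),interpolation=cv2.INTER_CUBIC)
b=cv2.resize(im2[145:220,220:310],(320,267),interpolation=cv2.INTER_CUBIC);o=np.zeros((400,800,3),np.uint8);o[:,:480]=a;o[:267,480:]=b
cv2.imwrite('pics/g4.png',o[...,::-1])"
```

```text
[ 526.48680538 -299.12081876  100.66782173] [ 0.62481957  0.53262156 -0.59065622] [  6.40773328  31.14824533  23.29378764 106.39437027 -16.64159029
  45.85275224  50.56914695]
```

View pics/g4.png

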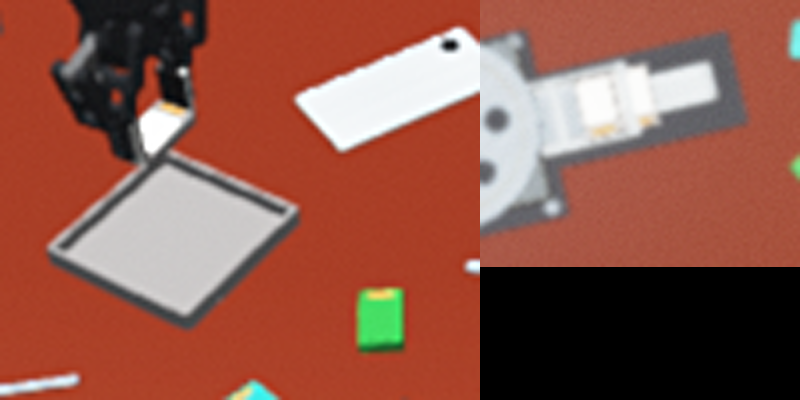

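The pack is held level over the tray (crop (165,128), consistent with being about 100 mm above its middle). In the top crop the rail is empty and pack1 sits in place. Lowering.

Emit:
move_arm(motion=[0,0,0.6,0,0,0,0,0.8,0,0,0,0,0.8,0,0,0,0,0.6,0,0,0,0,0,0,0])

```text
clock: 19.45
position: [524.7, -299.0, 14.8]
tcp_rot: [-179.8, -0.2, 102.1]
contact_force: [-0.5, 0.5, -0.4]
grip_width: 0.566
gripper_force: 62.3
```

Emit:
move_arm(motion=[0,0,0.1,0,0,0,0,0,0,0,0,0,0,0,0])

```text
clock: 19.75
position: [526.8, -301.2, 15.1]
tcp_rot: [179.9, 0.1, 102.0]
contact_force: [0.3, -0.3, 0.3]
grip_width: 0.562
gripper_force: 62.3
```

Emit:
move_arm(motion=[0,0,0.15,0,0,0,0,0.13,0,0,0,0,0,0,0,0,0,0,0,0])

```text
clock: 20.15
position: [525.9, -301.0, 5.5]
tcp_rot: [-180.0, -0.0, 102.0]
contact_force: [-0.2, -0.0, 0.5]
grip_width: 0.561
gripper_force: 62.3
```

Emit:
move_arm(motion=[0,0,0.05,0,0,0,0,0.02,0,0,0,0,0,0,0])

```text
clock: 20.45
position: [526.1, -301.1, 3.9]
tcp_rot: [180.0, 0.0, 102.0]
contact_force: [-0.8, 1.0, 3.5]
grip_width: 0.564
gripper_force: 62.7
```

Touching the floor (3.5 N). Opening gently and lifting.

Emit:
move_arm(motion=[0,0,0,0,0.15,0,0,0,0,0.25,0,0,0,0,0.4,0,0,0,0,0.4,0,0,-0.1,0,0.4])

```text
clock: 20.95
position: [525.8, -300.8, 6.3]
tcp_rot: [-180.0, -0.0, 102.0]
contact_force: [1.1, -0.2, -0.7]
grip_width: 0.701
gripper_force: 0.0
```

Emit:
move_arm(motion=[0,0,-0.4,0,0.4,0,0,-0.8,0,0.4,0,0,-1,0,0.4,0,0,-1,0,0.4,0,0,-1,0,0.4])

```text
clock: 21.45
position: [526.0, -301.2, 134.8]
tcp_rot: [180.0, 0.0, 102.0]
contact_force: [-0.0, -0.5, 0.0]
grip_width: 0.699
gripper_force: 0.0
```

Emit:
move_arm(motion=[0,0,-1,0,0.4,0,0,0,0,0.4,0,0,0,0,0.4])

```text
clock: 21.75
position: [526.4, -301.2, 163.8]
tcp_rot: [179.9, 0.1, 102.0]
contact_force: [-0.6, -0.1, -0.4]
grip_width: 0.701
gripper_force: 0.0
```

```bash
python3 -c "
from h import *
s=telemetry.sense();print(s['position'],s['contact_force'],s['clock'])
im,d=vision.camera('scene')
print(proj('scene',[526,-300,14]))
cv2.imwrite('pics/end.png',cv2.resize(im[120:300,100:360],(780,540),interpolation=cv2.INTER_CUBIC)[...,::-1])"
```

```text
[ 526.39149271 -301.173047    163.830161  ] [-0.58220374 -0.1363299  -0.38330164] 21.75
[163.54134903 167.68284103]
```

View pics/end.png

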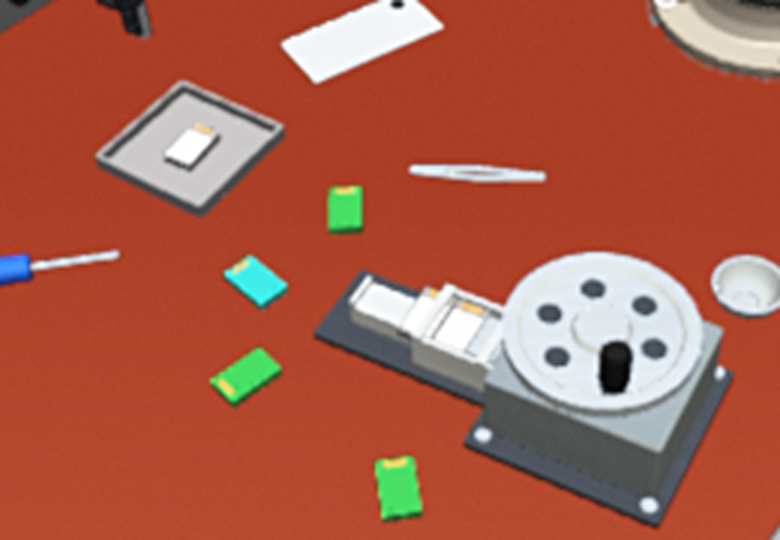

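The pack lies flat in the middle of the tray (crop (190,146)). The crank is free near where it began (615,365), pack1 is in the channel, and nothing else has moved.

```bash
python3 -c "
from rig import job
print(job.hand_in())"
```

```text
the job is handed in; nothing more can be done
None
```

I eased the wheel back until it pressed lightly on its stop, turned it one revolution clockwise, laid the fed pack flat in the middle of the tray, and handed the job in; the hand-in returned no verdict.

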